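# Set out the parts of an LED lamp on the layout jig

## Robot

A 7-joint arm with a two-finger parallel gripper is mounted at the origin on the work surface. World frame = base frame: x ahead of the robot, y to its left, z up, the work surface at z = 0. Lengths are in mm, angles in rad, forces in N, time in s.
With the tool pointing down it reaches from about 400 to 850 mm from the base axis. Payload 10.4 kg.
Tool frame: the origin (TCP) lies on the centre line of the jaws, within the pads' length; the fingertips stand 19 mm ahead of it and the grasp point (between the pads) is the TCP; z points along the fingers, x is the direction in which the jaws open and shut, and the axes are right-handed (so a half turn about z gives the same grasp; the last joint's range is limited). The gripper opens to 85 mm and grips with 20 to 120 N. Pads are 22 mm wide; open, the fingers measure 114 mm over their backs; the gripper's body (76 mm by 85 mm) begins 54 mm behind the grasp point. The pads swing forward as they close: fully open they stand 13 mm farther back than shut.
Start: joints at [-1.212, 0.332, -0.065, 1.46, 0.022, 1.35, -0.088], TCP at [232.858, 580.023, 250.338] pointing down, gripper open.
Joint ranges: [-2.6, 2.6], [-0.5, 2.12], [-1.47, 1.34], [0.16, 2.42], [-1.27, 4.41], [0.06, 2.06], [-2.6, 2.6]. Speed limits (rad/s): [2.22, 2.22, 2.79, 2.79, 3.14, 3.14, 3.14].

## Interface

Orientations are given as a rotation vector (axis times angle).
In Python, from workcell import manip, viewer, monitor gives the robot as it stands. Calls block until the motion is done:
- manip.goto(position, orientation): joint-space move of the TCP to a pose.
- manip.move_l(position, ori=None, speed=150, until_force=None): straight line of the TCP; ori=None keeps the orientation; speed is the mean speed in mm/s. With until_force (N) it stops when the force on the tool has changed by that much, and returns True; else False.
- manip.goto_joints(angles): joint-space move.
- manip.move_gripper(opening, force=None): finger opening in mm; force is the grip in N (None keeps the last); returns when the fingers have stopped.
- manip.dwell(seconds).
- manip.ik(position, orientation): joint angles nearest the present ones, or None.
- viewer.grab_frame(name): name is "scene" or "top" or "wrist"; returns a dict with "pixels" (384x512x3 uint8, red, green, blue), "vfov" (degrees; the focal length in pixels is half the picture's height over the tangent of half this angle, whatever the lens; pixels are square), "cx", "cy" (the principal point, pixels), "D" ([k1, k2, p1, p2, k3] as OpenCV has them; the pictures are not rectified), "cam_to_world" (4x4, takes a point from camera to world coordinates); the wrist camera has in their place "T_tool_cam" (4x4, takes a point from camera to tool coordinates, whose origin is the TCP and whose axes are the tool frame's). Camera axes: x right, y down, z forward; pixel columns grow to the right and rows downward; lengths in mm; the calibration is good to about 2 mm. A picture is of the moment at which its call begins: read the wrist's pose just before it. There is no depth.
A pose or a line that the arm cannot do raises manip.IKError and nothing moves.
- manip.hand_in(): hands the job in, once; it reports no verdict.
Readings, each from a call of its own:
- monitor.get_time(): time.
- monitor.get_joint_pos(): joint angles.
- monitor.get_dq(): joint speeds.
- monitor.get_tau(): joint torques, N m.
- monitor.get_tcp_pos(): TCP position.
- monitor.get_orientation(): TCP orientation.
- monitor.get_ft_force(): force on the tool from outside, world axes, zero at the start.
- monitor.get_moment(): the same for the moment, N m.
- monitor.get_gripper_width(): finger opening in mm.
Only numpy, scipy, OpenCV 4.12 (cv2) and the standard library are available. Lean on these libraries where they do the work, as an engineer would, in place of code of your own. Each camera call takes 0.05 s, during which the arm holds its last target.

## Task

Set out the parts of one LED lamp for the first-off check: stand the white housing in the round recess of the blue block, narrow end down, lay the LED plate flat and centred on top of it with its LEDs and plug up, and put the white diffuser dome on the middle of the round rubber pad, round side up. Stand the metal screw cap, contact up, on the aluminium strip midway between the block and the pad, and stand the small driver unit on the bench directly behind the cap, on the side away from the robot, 7 cm from it centre to centre. Leave every part upright, let go and still, and do not knock or shift the glue bottle and the tape roll.

Things in the scene. Friction and masses are not known exactly. Their poses are not given: they have to be found in the camera images.
- housing_c (a point): Centre (half-way up) of the loose lamp housing: a tapered white plastic body of revolution, 46 mm tall, foot 30 mm across up to 12 mm height, widening to 50 mm across from 32 mm height to the flat top (grey face with a black hole). It stands on its narrow foot; z axis up when it stands as it should, as it does at the start. About 60 g.
- ledplate_c (a point): Centre (half-way up, 15 mm above its underside) of the loose LED plate: a bare aluminium disc 54 mm across and 6 mm thick with a ring of small yellow LEDs (1 mm high, 15 to 21 mm from the axis) on its upper face and an upright round white plug, 18 mm across and 24 mm tall, in the middle of that face, good to grip it by; 30 mm tall in all. z axis up when the LEDs and the plug face up, as at the start. About 50 g.
- dome_c (a point): Centre (half-way up) of the loose diffuser dome: plain white, 60 mm across and 48 mm tall, straight-sided up to 26 mm height and rounded above, flat closed underside; z axis up when it stands as it should, as it does at the start. About 40 g.
- cap_c (a point): Centre (half-way up) of the loose screw cap: a threaded metal cylinder 27 mm across, 30 mm tall in all, straight sides up to 23 mm, then a black cone with a brass contact on top; z axis up when it stands as it should, as it does at the start. About 30 g.
- driver_c (a point): Centre (half-way up) of the loose driver unit: a grey box 38 mm (its x) by 22 mm (its y) and 24 mm tall, with a black capacitor and a copper coil on top, 31 mm tall in all; z axis up. At the start its long x axis points within 0.5 rad of the world x axis. About 50 g.
- nest (a point): Centre of the floor of the round recess in the top of the fixed blue block (100 x 100 x 25 mm, a small green button in one corner). The recess is 43 mm across and 8 mm deep: its floor is 17 mm above the bench and the block's top 25 mm above the bench. Axes are those of the block, z up.
- pad_top (a point): Centre of the top face of the fixed round black rubber pad, 80 mm across and 10 mm high. z up.
- strip: The fixed flat aluminium strip on the bench, 60 mm wide (its x) and 3 mm thick, that joins the block and the pad. Its origin is the middle of its underside at bench height, midway between the recess and the pad, which lie 190 mm from it along its y axis, one on either side (which is on which side varies). Its x axis points across it, away from the robot, within 0.18 rad of the world x axis.
- bottle: White glue bottle with a grey pointed nozzle, 44 mm across and 133 mm tall, standing loose; origin at the centre of its underside. Leave it alone.
- tape: Green ring-shaped tape roll, 90 mm across, 24 mm tall, lying loose; origin at the centre of its underside. Leave it alone.
There are look-alikes about, which are no part of the job. What is shaped like the part that bears driver_c but red is not meant. Of the things shaped like the part that bears ledplate_c, the aluminium one is meant.

How it is judged:
By the outcome, as a careful person would: the job done as asked, in the order asked, and still so for the second after the job is handed in, with the robot touching nothing.
It also fails if it takes over 112 s, if anything falls off the work surface, if the arm or the gripper's body presses on something with over 40 N, if the wrist force passes 120 N, or if a joint passes its speed limit or range.

## Working session

There is one attempt and no reset: what is moved stays moved. The work goes in short steps, each a Python script; the robot and the scene stay as the last script left them, time stands still between calls to the robot, and variables do not carry over. Pictures are saved under pics/ and viewed, and the job is handed in when it is done.

```bash
ls; mkdir -p pics; cat > h.py <<'E'
import numpy as np, cv2
from scipy.spatial.transform import Rotation as R
from workcell import manip, viewer, monitor
def save(name,px): cv2.imwrite('pics/'+name+'.png',cv2.cvtColor(px,cv2.COLOR_RGB2BGR))
def grab(cam,name=None):
    T0=None
    if cam=='wrist':
        T0=np.eye(4);T0[:3,3]=monitor.get_tcp_pos();T0[:3,:3]=R.from_rotvec(monitor.get_orientation()).as_matrix()
    f=viewer.grab_frame(cam)
    T=T0@np.array(f['T_tool_cam']) if cam=='wrist' else np.array(f['cam_to_world'])
    p=np.array(f['pixels']);fl=p.shape[0]/2/np.tan(np.radians(f['vfov'])/2)
    d=dict(px=p,K=np.array([[fl,0,f['cx']],[0,fl,f['cy']],[0,0,1.]]),D=np.array(f['D'],float),T=T)
    if name: save(name,p); np.savez('pics/'+name+'.npz',**d)
    return d
def load(name): return dict(np.load('pics/'+name+'.npz'))
def ray(d,uv):
    q=cv2.undistortPoints(np.array(uv,float).reshape(-1,1,2),d['K'],d['D']).reshape(-1,2)
    v=np.c_[q,np.ones(len(q))]@d['T'][:3,:3].T
    return d['T'][:3,3],v/np.linalg.norm(v,axis=1,keepdims=True)
def plane(d,uv,z):
    o,v=ray(d,uv); return o+v*((z-o[2])/v[:,2])[:,None]
def proj(d,P):
    Ti=np.linalg.inv(d['T']); P=np.atleast_2d(P).astype(float)
    return cv2.projectPoints(P,cv2.Rodrigues(Ti[:3,:3])[0],Ti[:3,3],d['K'],d['D'])[0].reshape(-1,2)
def tri(rs):
    A=np.zeros((3,3));b=np.zeros(3)
    for o,v in rs:
        M=np.eye(3)-np.outer(v,v);A+=M;b+=M@o
    x=np.linalg.solve(A,b); return x,[np.linalg.norm((np.eye(3)-np.outer(v,v))@(x-o)) for o,v in rs]
E
python3 - <<'E'
from h import *
print(monitor.get_time(),monitor.get_orientation())
for c in ['scene','top','wrist']:
    d=grab(c,c+'0'); print(c,d['T'].round(2).tolist(),d['K'][0,0],d['D'])
E
```

```text
pics
0.0 [ 2.60191457e+00  1.75905511e+00 -1.79179459e-03]
scene [[-0.78, 0.4, -0.49, 1000.78], [0.63, 0.48, -0.61, 537.52], [-0.01, -0.78, -0.63, 567.24], [0.0, 0.0, 0.0, 1.0]] 346.7734813861932 [-0.03811584  0.          0.          0.          0.        ]
top [[0.09, -0.97, 0.21, 372.44], [-1.0, -0.09, 0.02, 18.88], [-0.0, -0.21, -0.98, 1162.01], [0.0, 0.0, 0.0, 1.0]] 363.7438931027745 [-0.09789432  0.          0.          0.          0.        ]
wrist [[0.37, 0.88, 0.3, 156.13], [0.93, -0.35, -0.12, 610.91], [-0.0, 0.32, -0.95, 374.34], [0.0, 0.0, 0.0, 1.0]] 341.4865846749286 [-0.00155499  0.          0.          0.          0.        ]
```

View pics/scene0.png

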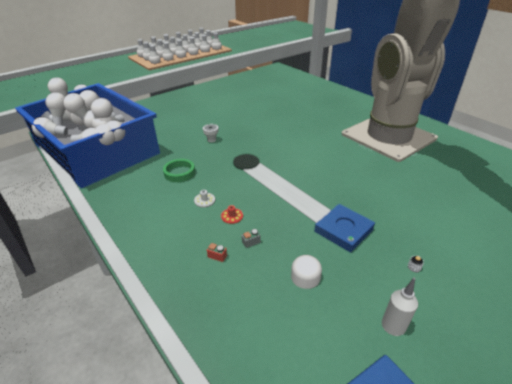

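View pics/top0.png

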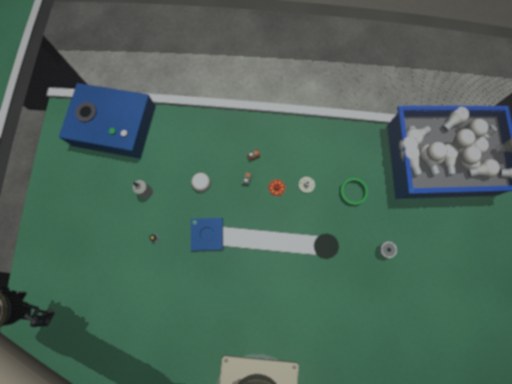

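View pics/wrist0.png

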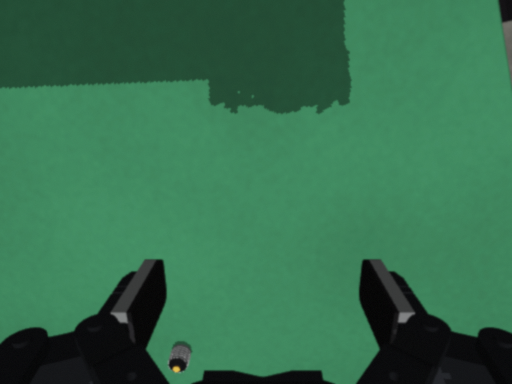

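Scene view: the pad is at (246,161), the strip runs to the block at (345,227), and the red look-alikes are at (232,214) and (217,252). Top view: block (207,235), pad (326,246), housing (389,250), dome (201,182), cap (153,238), grey driver (247,179), aluminium plate (307,184), tape (353,191), bottle (141,187). In the wrist view, only the cap shows at (180,357).

```bash
python3 - <<'E'
from h import *
f=viewer.grab_frame('wrist');print(np.array(f['T_tool_cam']).round(3).tolist())
d=load('top0'); s=load('scene0')
it={'block':((207,235),(345,225),25),'pad':((326,246),(246,161),10),'housing':((389,250),(210,130),46),'dome':((201,181),(307,262),48),'cap':((153,238),(417,261),30),'driver':((247,178),(251,235),24),'plate':((307,183),(204,193),30),'tape':((353,191),(179,166),24),'bottle':((141,187),(400,330),30),'red':((254,155),(217,246),24),'redp':((277,187),(232,210),30)}
for k,(u,v,z) in it.items():
    x,e=tri([(ray(d,u)[0],ray(d,u)[1][0]),(ray(s,v)[0],ray(s,v)[1][0])])
    print(k,'top@z',plane(d,u,z)[0,:2].round(),'scene@z',plane(s,v,z)[0,:2].round(),'tri',x.round(),np.round(e[0],1))
save('crop1',cv2.resize(d['px'][140:270,120:420],None,fx=2.6,fy=2.6,interpolation=cv2.INTER_CUBIC))
E
```

```text
[[1.0, 0.002, 0.001, 0.233], [-0.002, 0.946, 0.324, -82.752], [-0.0, -0.324, 0.946, -124.725], [0.0, 0.0, 0.0, 1.0]]
block top@z [473. 200.] scene@z [481. 207.] tri [474. 202.  17.] 0.4
pad top@z [ 475. -176.] scene@z [ 476. -174.] tri [ 475. -176.    8.] 0.1
housing top@z [ 476. -366.] scene@z [ 486. -350.] tri [ 476. -369.   36.] 0.7
dome top@z [639. 237.] scene@z [644. 244.] tri [640. 239.  41.] 1.2
cap top@z [447. 368.] scene@z [457. 375.] tri [447. 372.  20.] 0.5
driver top@z [669.  94.] scene@z [667.  95.] tri [668.  94.  24.] 0.8
plate top@z [ 668. -100.] scene@z [670. -96.] tri [ 669. -100.   27.] 0.7
tape top@z [ 657. -251.] scene@z [ 654. -258.] tri [ 656. -250.   29.] 0.5
bottle top@z [606. 433.] scene@z [618. 442.] tri [609. 439.  16.] 0.8
red top@z [748.  79.] scene@z [745.  75.] tri [747.  79.  28.] 0.0
redp top@z [646.  -5.] scene@z [654.   4.] tri [648.  -5.  21.] 0.3
```

View pics/crop1.png

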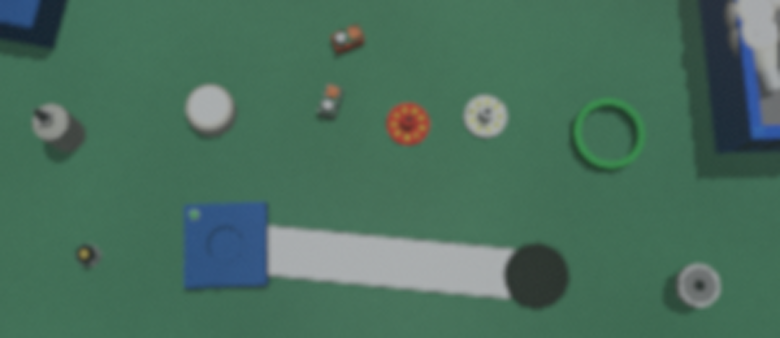

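```bash
cat >> h.py <<'E'
def down(a): return (R.from_euler('z',a)*R.from_euler('x',np.pi)).as_rotvec()
E
python3 - <<'E'
from h import *
manip.goto([490,40,300],down(np.pi/2)); print(monitor.get_time())
grab('wrist','w1'); print(monitor.get_tcp_pos(),monitor.get_joint_pos())
manip.move_l([590,-30,300],speed=250); manip.dwell(.2)
grab('wrist','w2'); print(monitor.get_time(),monitor.get_tcp_pos())
E
```

```text
2.35
[489.9907837   40.92388666 299.87572824] [-0.6369376  -0.00741027  0.46279773  1.74704011  0.00344886  1.40141485
  1.39746221]
3.2917 [589.60676246 -29.14860913 300.35187739]
```

View pics/w1.png

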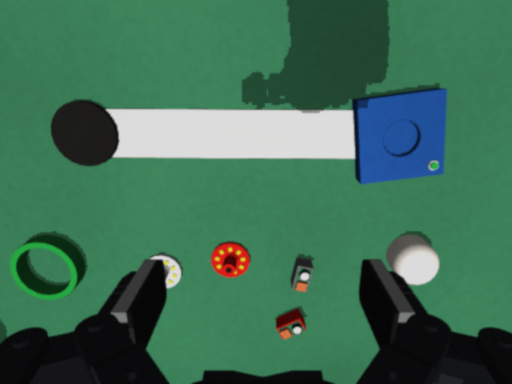

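View pics/w2.png

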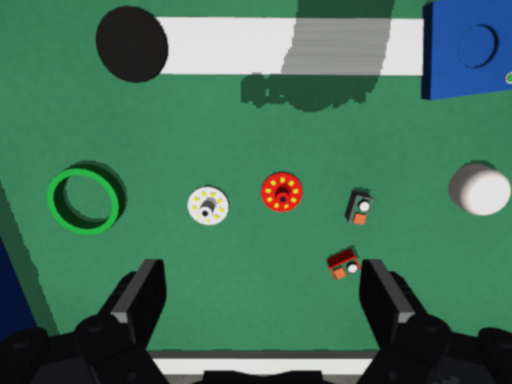

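The wrist pictures show pad (85,132)/(132,44), recess (402,137)/(478,45), aluminium plate (165,272)/(208,205), grey driver (302,272)/(359,207), and dome (413,258)/(480,189), so two views cover each of them. Now measuring.

```bash
cat >> h.py <<'E'
from scipy.optimize import least_squares
def circ(P,r=None):
    f=(lambda p:np.hypot(P[:,0]-p[0],P[:,1]-p[1])-(r or p[2]))
    m=P[:,:2].mean(0); s=least_squares(f,[*m]+([] if r else [20]),loss='soft_l1',f_scale=0.7)
    return s.x,np.sqrt(np.mean(s.fun**2))
def contour(mask,near=None):
    cs=cv2.findContours(mask.astype(np.uint8),cv2.RETR_EXTERNAL,cv2.CHAIN_APPROX_NONE)[0]
    if near is not None:
        cs=[c for c in cs if cv2.contourArea(c)>30]
        cs=[min(cs,key=lambda c:-cv2.pointPolygonTest(c,tuple(map(float,near)),True))]
    return max(cs,key=cv2.contourArea).reshape(-1,2).astype(float)
E
python3 - <<'E'
from h import *
for n,pc,rc in [('w1',(85,132),(402,137)),('w2',(132,44),(478,45))]:
    d=load(n);p=d['px'].astype(int);hsv=cv2.cvtColor(d['px'],cv2.COLOR_RGB2HSV)
    c=contour(p.sum(2)<120,pc)
    cam=d['T'][:3,3]
    for z in (10,):
        P=plane(d,c,z); m,_=circ(P)
        away=((P[:,:2]-m[:2])@(m[:2]-cam[:2]))/np.linalg.norm(m[:2]-cam[:2])>5
        print(n,'pad',circ(P[away],40)[0],circ(P[away])[0],circ(P)[0])
    # strip edges
    white=((p.min(2)>120)&(p.max(2)-p.min(2)<40))
    u0,u1=(140,340) if n=='w1' else (180,400)
    L=[];
    for u in range(u0,u1,5):
        col=p[:,u].sum(1); g=p[:,u,0].astype(int)  # red channel green bench low
        lo=np.where(np.diff((g>90).astype(int))==1)[0]; 
        ys=np.where(g[(0):(190 if n=='w1' else 100)]>80)[0]
        if len(ys): L.append((u,ys[0]-.5,ys[-1]+.5))
    L=np.array(L); 
    A=plane(d,L[:,[0,1]],3);B=plane(d,L[:,[0,2]],3)
    pa=np.polyfit(A[:,1],A[:,0],1);pb=np.polyfit(B[:,1],B[:,0],1)
    print('strip edges x at y=12',np.polyval(pa,12),np.polyval(pb,12),'slopes',pa[0],pb[0],np.std(A[:,0]-np.polyval(pa,A[:,1])))
    u,v=rc; cr=d['px'][max(0,v-45):v+45,max(0,u-50):u+50]; save('rec_'+n,cv2.resize(cr,None,fx=6,fy=6,interpolation=cv2.INTER_NEAREST))
E
```

```text
w1 pad [ 475.32799135 -173.62468729] [ 476.11958606 -176.03779748   37.94293354] [ 475.42626664 -174.70903166   38.98593329]
strip edges x at y=12 445.7591512614556 508.1134527399495 slopes 0.006376538960375111 0.0034216625519047817 0.40859432150531527
w2 pad [ 476.53958792 -173.75038607] [ 476.06588895 -175.88328099   38.20565701] [ 476.11821729 -175.38453224   38.57066857]
strip edges x at y=12 445.8857669535541 507.0383573764582 slopes 0.007699470303617635 -0.0015346182857750113 0.4346943535171618
```

View pics/rec_w1.png

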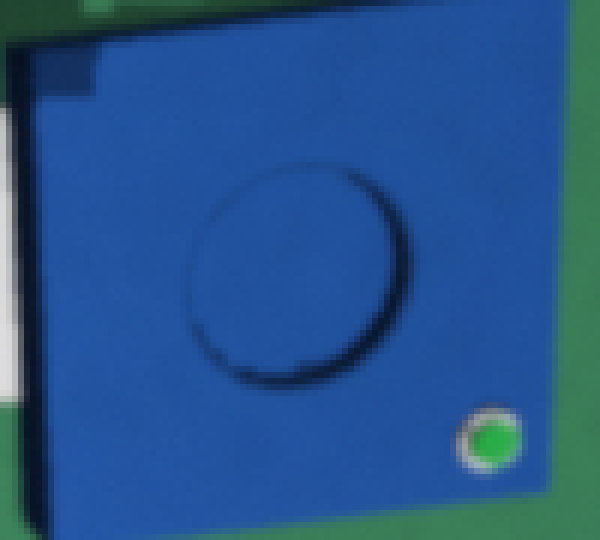

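View pics/rec_w2.png

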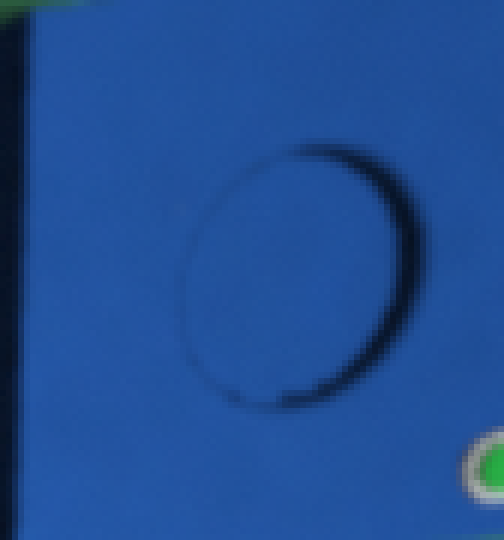

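```bash
python3 - <<'E'
from h import *
def one(d,u): o,v=ray(d,u); return o,v[0]
w1,w2=load('w1'),load('w2'); t=load('top0')
print('recess',tri([one(w1,(401.4,137.7)),one(w2,(478.25,45.7))]), plane(w1,(401.4,137.7),25),plane(w2,(478.25,45.7),25))
# block corners
# pad centroid ellipse
for n,pc in [('w1',(85,132)),('w2',(132,44))]:
    d=load(n); c=contour(d['px'].astype(int).sum(2)<120,pc); P=plane(d,c,10)
    e=cv2.fitEllipse(c.astype(np.float32)); print(e, plane(d,e[0],5))
    img=d['px'][:90 if n=='w2' else 190, :220]; save('pad_'+n,cv2.resize(img,None,fx=3,fy=3))
# plate discs, plug, dome, driver crops
for n,bx in [('w2',(180,160,240,240)),('w2',(330,170,390,240)),('w2',(440,150,512,225))]:
    d=load(n); x0,y0,x1,y1=bx; save(f'c_{x0}',cv2.resize(d['px'][y0:y1,x0:x1],None,fx=7,fy=7,interpolation=cv2.INTER_NEAREST))
ims=[cv2.resize(cv2.imread(f'pics/c_{k}.png'),(400,480)) for k in (180,330)]
cv2.imwrite('pics/cc.png',np.hstack(ims))
E
```

```text
recess (array([476.60823268, 203.77271391,  26.32789824]), [np.float64(0.010507071708304366), np.float64(0.010507071708217542)]) [[476.84559319 204.32606936  25.        ]] [[476.50249808 204.53893835  25.        ]]
((84.36520385742188, 132.400146484375), (60.07820510864258, 68.97955322265625), 132.5400390625) [[ 475.03248672 -177.22811345    5.        ]]
((131.46153259277344, 43.825992584228516), (66.75672149658203, 77.3141860961914), 149.76747131347656) [[ 474.49003747 -177.13517394    5.        ]]
```

View pics/cc.png

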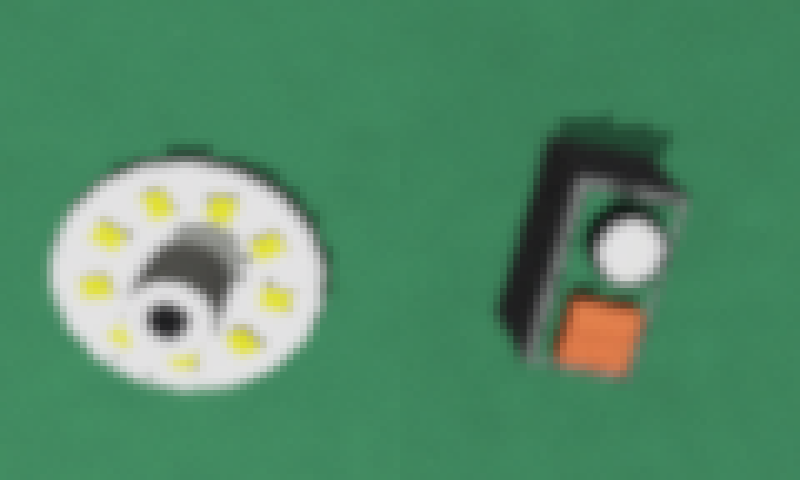

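View pics/pad_w1.png

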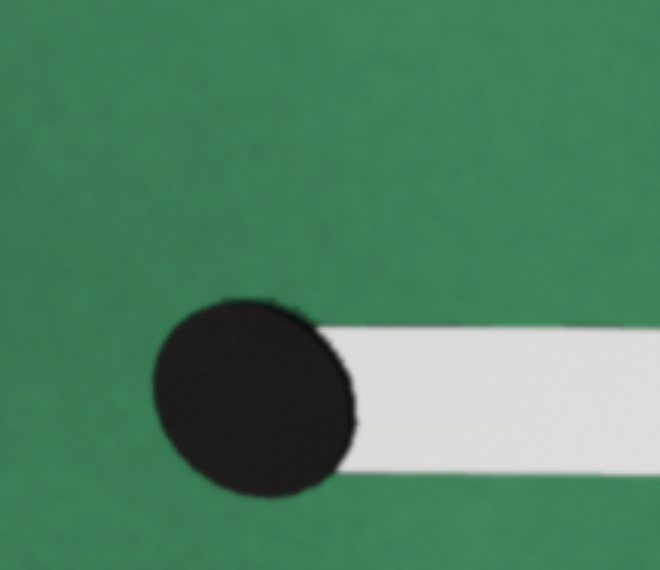

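```bash
python3 - <<'E'
from h import *
f=viewer.grab_frame('wrist');Tc=np.array(f['T_tool_cam'])
d=load('w2');d['T']=Tc
for uv,x in [((165,261),-42.5),((361,261),42.5),((165,300),-42.5)]:
    o,v=ray(d,uv); v=v[0]; print(uv,(o+v*(x-o[0])/v[0]).round(1))
manip.goto([455,-366,180],down(np.pi/2)); print(monitor.get_time(),monitor.get_joint_pos()[6])
grab('wrist','h1')
manip.move_l([475,-340,130],speed=250)
grab('wrist','h2');print(monitor.get_time(),monitor.get_tcp_pos())
cv2.imwrite('pics/h12.png',np.hstack([cv2.resize(cv2.imread(f'pics/h{k}.png'),None,fx=.78,fy=.78) for k in (1,2)]))
E
```

```text
(165, 261) [-42.5  -5.6   6.6]
(361, 261) [42.5 -6.9  4.6]
(165, 300) [-42.5  10.6   1.1]
4.7667 2.4086106579151507
5.2583 [ 475.24904328 -340.19411294  130.65058258]
```

View pics/h12.png

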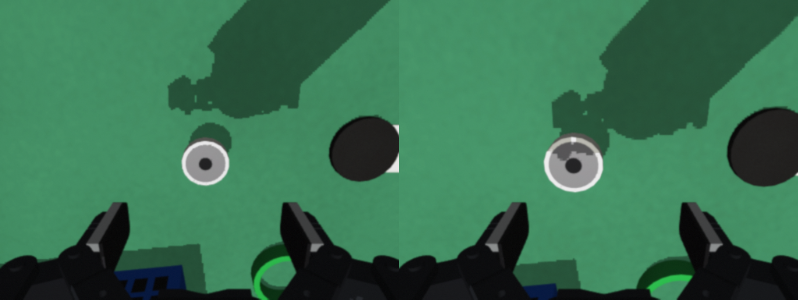

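Housing seen at about (263,209) in h1 and (222,212) in h2, clear of neighbours. The tape roll lies at the lower right edge.

```bash
cat >> h.py <<'E'
def one(d,u): o,v=ray(d,u); return o,v[0]
def lowsat(d,th=60):
    return (cv2.cvtColor(d['px'],cv2.COLOR_RGB2HSV)[...,1]<th)&(d['px'].max(2)>60)
E
python3 - <<'E'
from h import *
rs=[]
for n,c in [('h1',(263,209)),('h2',(222,212))]:
    d=load(n); k=contour(d['px'].astype(int).sum(2)<150,c); 
    m=lowsat(d); ring=contour(m,c); e=cv2.fitEllipse(ring.astype(np.float32)); eh=cv2.fitEllipse(k.astype(np.float32))
    P=plane(d,ring,46); print(n,np.round(e[0],1),np.round(e[1],1),np.round(eh[0],1),np.round(eh[1],1),'circ',circ(P), 'c',plane(d,e[0],46).round(1))
    rs.append(one(d,e[0])) ; save('m_'+n,(m*255).astype(np.uint8)[...,None].repeat(3,2))
print(tri(rs))
E
```

```text
h1 [263.  206.9] [60.4 60.9] [262.9 210. ] [12.6 14.3] circ (array([ 476.36146883, -364.12561842,   25.66324893]), np.float64(0.8021385946443826)) c [[ 475.5 -364.1   46. ]]
h2 [223.9 208.1] [75.  75.6] [223.2 212.1] [16.4 18.2] circ (array([ 476.51848396, -364.14449125,   25.69433868]), np.float64(0.805047438403373)) c [[ 475.5 -364.1   46. ]]
(array([ 475.64250421, -364.13286355,   45.62179306]), [np.float64(0.0028981387065299003), np.float64(0.0028981387066180104)])
```

```bash
cat >> h.py <<'E'
def st(m=''): print(m,'t',round(monitor.get_time(),2),'tcp',np.round(monitor.get_tcp_pos(),1),'w',round(float(monitor.get_gripper_width()),1),'F',np.round(monitor.get_ft_force(),1),flush=True)
def pick(x,y,z,a,force=40,up=150,pre=None):
    o=down(a)
    p=monitor.get_tcp_pos()
    manip.goto([x,y,z+60],o)
    if pre: manip.move_gripper(pre)
    hit=manip.move_l([x,y,z],speed=120,until_force=15); st(f'down hit={hit}')
    manip.dwell(.1)
    manip.move_gripper(0,force); st('grip')
    manip.move_l([x,y,up],speed=200); st('up')
def place(x,y,z,a,high=150,op=None,fth=4):
    o=down(a)
    manip.goto([x,y,high],o); 
    manip.move_l([x,y,z+8],speed=150); manip.dwell(.2); st('pre')
    hit=manip.move_l([x,y,z-2],speed=25,until_force=fth); st(f'put hit={hit}')
E
python3 - <<'E'
from h import *
pick(477,-364.1,38,np.pi/2)
place(476.7,204.3,55,np.pi/2)
grab('wrist','p1')
E
```

```text
down hit=False t 6.19 tcp [ 477.4 -364.3   38.7] w 85.4 F [ 0.1 -0.1  0.2]
grip t 6.73 tcp [ 477.3 -364.3   38.7] w 48.7 F [-1.1  1.3  5.5]
up t 7.44 tcp [ 476.7 -363.5  148.9] w 48.5 F [ 0.1  0.6 -1.9]
pre t 10.42 tcp [477.3 204.6  63.9] w 48.3 F [ 0.5  0.7 -0.6]
put hit=True t 10.78 tcp [477.  204.5  55.6] w 48.5 F [-2.4  0.   7.7]
```

View pics/p1.png

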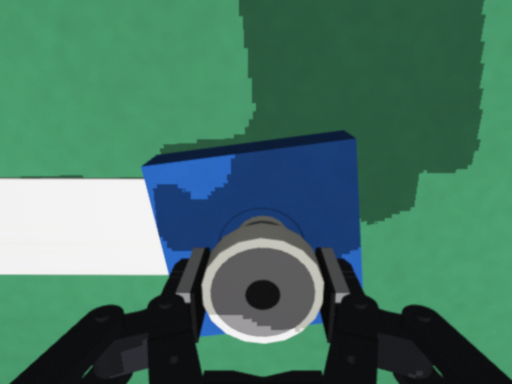

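The housing is seated in the recess: contact came at 55.6 against the expected 55.7, and its rim is centred at (263,290) between the jaws. Releasing and checking.

```bash
python3 - <<'E'
from h import *
d=load('p1'); print(d['K'][:2,2])
f=viewer.grab_frame('wrist');d['T']=np.array(f['T_tool_cam'])
o,v=ray(d,(263,290));v=v[0];print('rim in tool',o+v*((-8-o[2])/v[2]))
manip.move_gripper(85); st()
manip.move_l([470,204,190],speed=250); st()
grab('wrist','p2')
E
```

```text
[262.31359003 191.71304607]
rim in tool [ 0.29801293 -1.0169779  -8.        ]
 t 11.33 tcp [476.5 204.3  55.2] w 84.9 F [ 0.  -0.6  0.2]
 t 12.03 tcp [469.7 204.  189.7] w 84.9 F [-0.5 -0.1 -0.9]
```

View pics/p2.png

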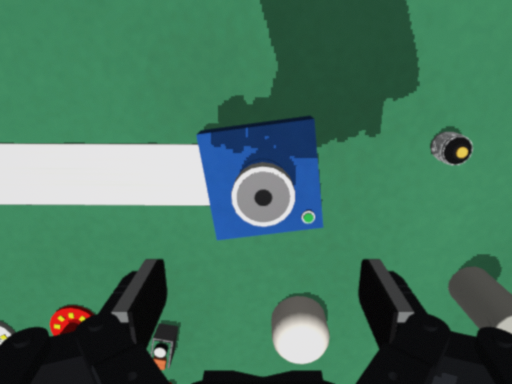

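```bash
python3 - <<'E'
from h import *
d=load('p2'); c=contour(lowsat(d,50),(263,175)); 
m=np.zeros(d['px'].shape[:2]); hsv=cv2.cvtColor(d['px'],cv2.COLOR_RGB2HSV)
rim=(d['px'].min(2)>175); 
c=contour(rim,(263,226)); P=plane(d,c,63); print('housing top',circ(P))
k=contour(d['px'].astype(int).sum(2)<150,(263,198)); P=plane(d,k,63); print('hole',circ(P))
w=load('w2'); c=contour(cv2.cvtColor(w['px'],cv2.COLOR_RGB2HSV)[...,0]*0+(np.abs(w['px'].astype(int)[...,0]-w['px'].astype(int)[...,1])<25)*(w['px'].min(2)>120),(195,205))
P=plane(w,c,6); print('plate',circ(P),circ(P,27), plane(w,(205,212.8),30))
manip.goto([650,-95,150],down(np.pi/2)); st()
grab('wrist','l1')
manip.move_l([655,-115,110],speed=200); st(); grab('wrist','l2')
cv2.imwrite('pics/l12.png',np.hstack([cv2.resize(cv2.imread(f'pics/l{k}.png'),None,fx=.78,fy=.78) for k in (1,2)]))
E
```

```text
housing top (array([477.5026886 , 204.53170829,  24.20243762]), np.float64(0.24039888870551782))
hole (array([477.99122019, 204.51805471,   5.70456722]), np.float64(0.22402360941016541))
plate (array([ 670.3552464 , -100.02779555,   26.31965214]), np.float64(0.3515269854462293)) (array([ 670.36451568, -100.04651806]), np.float64(0.7673743613937865)) [[670.55299469 -99.95328294  30.        ]]
 t 13.4 tcp [650.1 -93.2 149.8] w 85.1 F [-1.1  0.6  0. ]
 t 13.82 tcp [ 654.6 -114.5  109.9] w 84.9 F [1.  0.7 0.2]
```

View pics/l12.png

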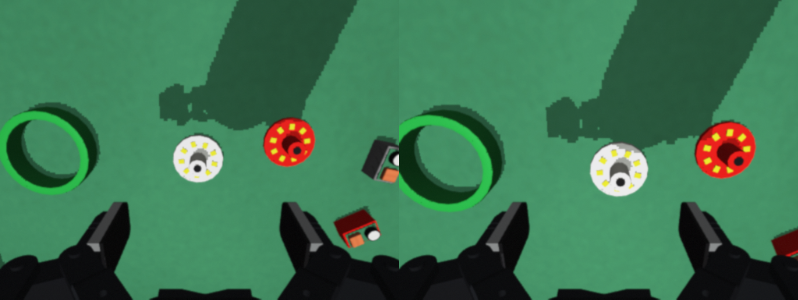

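```bash
python3 - <<'E'
from h import *
rs=[];rd=[]
for n,c,pl in [('l1',(255,200),(253,216)),('l2',(282,218),(283,233))]:
    w=load(n); p=w['px'].astype(int)
    k=contour((np.abs(p[...,0]-p[...,1])<25)*(p.min(2)>110),(c[0]-18,c[1]-8)); P=plane(w,k,6)
    x0,y0=pl; b=np.zeros(p.shape[:2],bool); b[y0-7:y0+8,x0-7:x0+8]=True
    h=contour((p.sum(2)<200)&b); e=cv2.fitEllipse(h.astype(np.float32))
    de=cv2.fitEllipse(cv2.convexHull(k.astype(np.float32)))
    print(n,circ(P),'hole',np.round(e[0],1),np.round(e[1],1),plane(w,e[0],30)); rs.append(one(w,e[0])); rd.append(one(w,de[0]))
print(tri(rs),tri(rd))
E
```

```text
l1 (array([ 670.25223103, -100.32719921,   26.50093088]), np.float64(0.267690604811205)) hole [252.7 215.7] [6.9 7.1] [[ 670.854508   -100.46416741   30.        ]]
l2 (array([ 670.35409839, -100.44126301,   26.45118183]), np.float64(0.27372087985521837)) hole [283.6 233.2] [8.3 9.1] [[ 670.9192742 -100.3589191   30.       ]]
(array([ 670.39886063, -100.43431142,   31.0770806 ]), [np.float64(0.0001117223396273569), np.float64(0.00011172233952449809)]) (array([ 669.94796742, -100.3875546 ,    4.73665671]), [np.float64(0.00034037153721363535), np.float64(0.00034037153687917237)])
```

```bash
python3 - <<'E'
from h import *
pick(670.4,-100.4,30.5,np.pi/2,force=40,up=160)
place(477.6,204.4,93.5,np.pi/2,high=160,fth=3)
grab('wrist','q1')
E
```

```text
down hit=False t 14.78 tcp [ 670.7 -100.9   31.1] w 85.0 F [ 0.3 -0.4  0.3]
grip t 15.51 tcp [ 670.6 -100.4   30.7] w 16.5 F [0.4 0.  2.1]
up t 16.31 tcp [ 669.8 -100.   158.6] w 16.5 F [-0.7  0.7 -1. ]
pre t 18.4 tcp [478.2 204.6 102.5] w 16.3 F [ 0.  -0.4  0.3]
put hit=True t 18.77 tcp [477.9 204.7  93.6] w 16.5 F [-0.5  0.7  5. ]
```

View pics/q1.png

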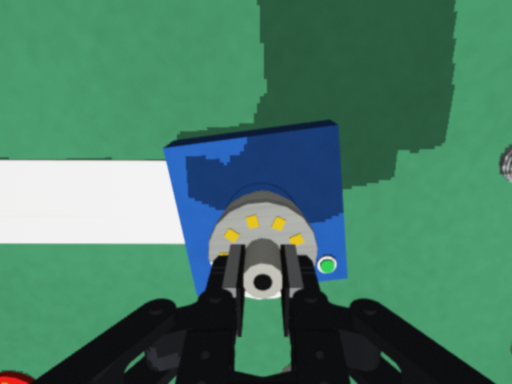

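Plate sits on the housing (disc around (263,245)), with contact at the expected height. Releasing and looking from above.

```bash
python3 - <<'E'
from h import *
manip.move_gripper(85); st()
manip.move_l([477,204,120],speed=150)
manip.move_l([470,204,220],speed=250); st()
grab('wrist','q2'); manip.dwell(.1)
manip.goto([600,237,190],down(np.pi/2)); st(); grab('wrist','d1')
manip.move_l([615,225,150],speed=200); grab('wrist','d2');st()
cv2.imwrite('pics/q2d.png',np.hstack([cv2.resize(cv2.imread(f'pics/{k}.png'),None,fx=.78,fy=.78) for k in ('q2','d1')]))
E
```

```text
t 19.48 tcp [477.3 204.5  93.4] w 84.9 F [ 0.2 -0.   0.1]
 t 20.36 tcp [469.7 204.2 219.7] w 85.0 F [-0.4 -0.2 -1.2]
 t 21.2 tcp [599.7 236.  189.2] w 84.7 F [-0.5 -0.5  0.1]
 t 21.68 tcp [614.8 225.3 151.3] w 84.8 F [ 0.3 -0.1  0.9]
```

View pics/q2d.png

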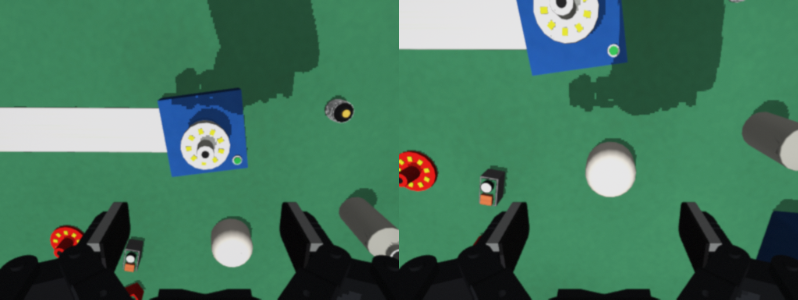

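View pics/d2.png

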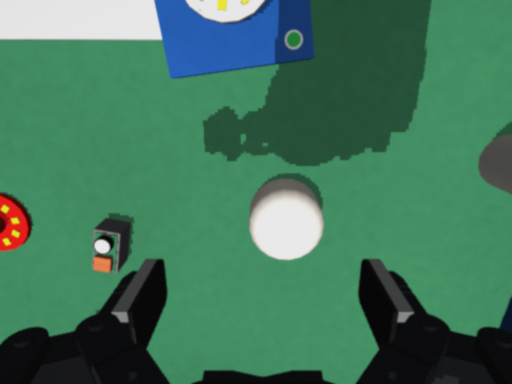

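```bash
python3 - <<'E'
from h import *
q=load('q2'); p=q['px'].astype(int)
k=contour((np.abs(p[...,0]-p[...,1])<25)*(p.min(2)>120),(263-25,187)); print('plate@69',circ(plane(q,k,69)))
b=np.zeros(p.shape[:2],bool); b[191:206,256:271]=1
e=cv2.fitEllipse(contour((p.sum(2)<200)&b).astype(np.float32)); print('plug@93',e[0],plane(q,e[0],93))
for n,c in [('d1',(270,215)),('d2',(286,220))]:
    d=load(n); k=contour(lowsat(d,70),c); print(n,k.min(0),k.max(0))
    o=d['T'][:3,3]
    P=plane(d,k,26)
    # y: extents -> tangent to cylinder, in top view: angles from camera
    _,v=ray(d,k); az=np.arctan2(v[:,1],v[:,0]); m=(az.min()+az.max())/2
    yx=lambda x:o[1]+(x-o[0])*np.tan(m)
    rng=30/np.sin((az.max()-az.min())/2)
    print(' range->centre',o[:2]+rng*np.array([np.cos(m),np.sin(m)]),'y@640',yx(640))
    # near/far along the azimuth m
    sel=np.abs(az-m)<0.02; el=np.arctan2(-v[sel,2],np.hypot(v[sel,0],v[sel,1]))
    rn=o[2]/np.tan(el.max())+30
    # far: tangent to ellipse centre (r,26) semi 30,22
    t=np.tan(el.min()); # line z=o2 - t*s ; tangent cond: o2-t*r-26 = sqrt(22^2+30^2 t^2)
    rf=(o[2]-26-np.sqrt(22**2+900*t*t))/t
    for r in (rn,rf): print('  ',o[:2]+r*np.array([np.cos(m),np.sin(m)]))
    save('mk_'+n,(lowsat(d,70)*255).astype(np.uint8)[...,None].repeat(3,2))
E
```

```text
plate@69 (array([477.88472452, 204.71293445,  26.62732699]), np.float64(0.27580817805622476))
plug@93 (262.6420593261719, 197.8308868408203) [[478.19195207 204.65431755  93.        ]]
d1 [239. 182.] [303. 252.]
 range->centre [643.59881125 243.6646038 ] y@640 243.4535191532189
   [644.40723856 243.71202129]
   [643.79270049 243.67597618]
d2 [249. 178.] [323. 260.]
 range->centre [643.77293297 244.0344191 ] y@640 243.38264256419436
   [644.00780603 244.07499357]
   [644.28945712 244.12364897]
```

```bash
python3 - <<'E'
from h import *
for n,pc in [('w1',(85,132)),('w2',(132,44)),('h2',(490,190))]:
    d=load(n); k=contour(d['px'].astype(int).sum(2)<120,pc) 
    o=d['T'][:3,3];_,v=ray(d,k); az=np.unwrap(np.arctan2(v[:,1],v[:,0])); m=(az.min()+az.max())/2
    sel=np.abs(az-m)<0.02; el=np.arctan2(-v[sel,2],np.hypot(v[sel,0],v[sel,1]))
    for r in (o[2]/np.tan(el.max())+40,(o[2]-10)/np.tan(el.min())-40): print(n,o[:2]+r*np.array([np.cos(m),np.sin(m)]))
pick(644,243.8,22,np.pi/2,force=30,up=160)
manip.goto([476,-175.6,160],down(np.pi/2)); st()
E
```

```text
w1 [ 477.00080145 -179.22458314]
w1 [ 475.52370822 -174.56496873]
w2 [ 475.03134662 -179.10546371]
w2 [ 476.13582369 -173.89741857]
h2 [ 476.28156103 -174.11740505]
h2 [ 473.60863515 -179.40994271]
down hit=False t 22.73 tcp [644.4 243.7  22.7] w 84.9 F [0.2 0.9 0.4]
grip t 23.2 tcp [644.4 243.9  23. ] w 59.3 F [-1.1  0.   6. ]
up t 24.04 tcp [643.3 243.9 158.6] w 58.8 F [ 0.  -0.2 -0.1]
 t 25.7 tcp [ 476.9 -174.6  160.1] w 58.9 F [ 0.7  0.5 -0.7]
```

```bash
python3 - <<'E'
from h import *
place(476,-175.8,32.8,np.pi/2,high=160,fth=3)
manip.move_gripper(85); st()
manip.move_l([476,-175,90],speed=150)
manip.goto([455,-170,230],down(np.pi/2)); st()
grab('wrist','e1')
E
```

```text
pre t 27.09 tcp [ 476.5 -175.8   41.5] w 58.6 F [-0.4  0.7 -0.3]
put hit=True t 27.46 tcp [ 476.2 -175.7   32.8] w 58.7 F [-1.7  1.   6.3]
 t 27.84 tcp [ 475.8 -175.5   32.5] w 85.0 F [-0.9  0.4 -0.4]
 t 29.0 tcp [ 455.  -168.8  229.1] w 84.7 F [-0.2  0.4 -0.8]
```

View pics/e1.png

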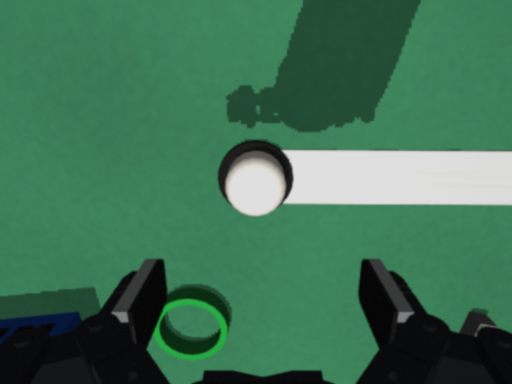

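Dome is on the pad: pad columns 218–293, dome 225–286, concentric. The tape roll at (193,328) is undisturbed. Next is the cap.

```bash
python3 - <<'E'
from h import *
manip.goto([425,366,150],down(np.pi/2)); st()
grab('wrist','k1')
manip.move_l([435,355,110],speed=200); grab('wrist','k2');st()
cv2.imwrite('pics/k12.png',np.hstack([cv2.resize(cv2.imread(f'pics/{k}.png'),None,fx=.78,fy=.78) for k in ('k1','k2')]))
E
```

```text
t 31.01 tcp [425.9 364.9 150.4] w 85.0 F [ 1.1  0.3 -0.2]
 t 31.48 tcp [435.3 355.  110.8] w 85.0 F [-0.4  0.8  0.4]
```

View pics/k12.png

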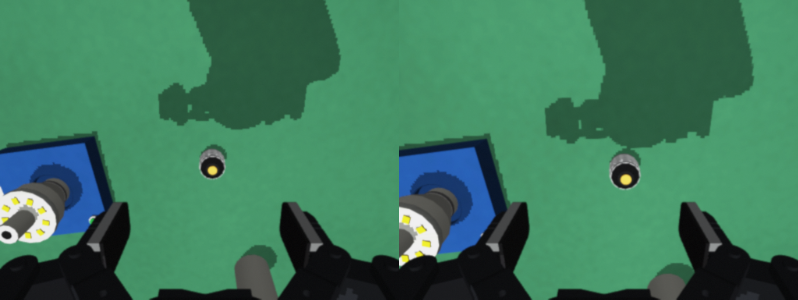

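```bash
python3 - <<'E'
from h import *
rb=[];rk=[]
for n,c in [('k1',(272,218)),('k2',(290,230))]:
    d=load(n);hsv=cv2.cvtColor(d['px'],cv2.COLOR_RGB2HSV);p=d['px'].astype(int)
    b=contour((p[...,0]>130)&(p[...,2]<120)&(p[...,0]>p[...,1]),c); e=cv2.fitEllipse(cv2.convexHull(b.astype(np.float32))) if len(b)>5 else None
    box=np.zeros(p.shape[:2],bool);box[c[1]-45:c[1]+25,c[0]-30:c[0]+30]=1
    k=contour((np.abs(p[...,0]-p[...,1])<25)&box)
    k2=contour((p[...,1]-p[...,0]<25)&box)
    o=d['T'][:3,3];_,v=ray(d,k2); az=np.arctan2(v[:,1],v[:,0]); m=(az.min()+az.max())/2
    rng=13.5/np.sin((az.max()-az.min())/2)
    print(n,e,plane(d,e[0],30),'sil y',o[:2]+rng*np.array([np.cos(m),np.sin(m)]),'y@447',o[1]+(447-o[0])*np.tan(m))
    el=np.arctan2(-v[:,2],np.hypot(v[:,0],v[:,1]))[np.abs(az-m)<.03]; r=o[2]/np.tan(el.max())+13.5; print('  near',o[:2]+r*np.array([np.cos(m),np.sin(m)]))
    rb.append(one(d,e[0]))
print(tri(rb))
E
```

```text
k1 ((272.0, 218.0), (11.438640594482422, 12.050888061523438), 90.0) [[449.052662   372.54394158  30.        ]] sil y [450.28666036 372.97353776] y@447 372.724182304021
  near [450.37991242 372.9806127 ]
k2 ((290.4302978515625, 229.80210876464844), (13.293132781982422, 14.330348014831543), 86.45161437988281) [[449.22612031 372.64910353  30.        ]] sil y [448.36176326 372.77851317] y@447 372.51551680578274
  near [450.05707439 373.1059274 ]
(array([448.006551  , 372.44442029,  32.50506893]), [np.float64(0.039682685386492125), np.float64(0.039682685386575746)])
```

```bash
python3 - <<'E'
from h import *
pick(449.4,372.7,24,np.pi/2,force=40,up=160)
place(476.5,14.3,27.5,np.pi/2,high=160,fth=3)
manip.move_gripper(70); st()
manip.move_l([476.5,14.3,90],speed=150)
manip.goto([600,60,150],down(np.pi/2)); st()
grab('wrist','g1')
manip.move_l([620,80,120],speed=200); grab('wrist','g2');st()
cv2.imwrite('pics/g12.png',np.hstack([cv2.resize(cv2.imread(f'pics/{k}.png'),None,fx=.78,fy=.78) for k in ('g1','g2')]))
E
```

```text
down hit=False t 32.39 tcp [449.8 372.8  24.7] w 84.7 F [ 1.4 -0.4  1.3]
grip t 33.07 tcp [449.5 372.8  24.3] w 25.5 F [-1.3  0.1  5. ]
up t 33.9 tcp [448.8 372.4 158.8] w 25.1 F [-0.7 -1.  -0.7]
pre t 36.43 tcp [476.9  14.6  36.1] w 25.3 F [ 0.7  0.5 -1. ]
put hit=True t 36.81 tcp [476.6  14.5  27.2] w 25.3 F [-0.9  0.3  7.6]
 t 37.31 tcp [476.2  14.5  27. ] w 69.9 F [-0.5  0.   0.5]
 t 38.51 tcp [599.4  59.2 148.4] w 69.8 F [-0.6 -0.   0.6]
 t 38.97 tcp [619.3  79.1 120. ] w 70.1 F [-0.2 -0.1 -0.4]
```

View pics/g12.png

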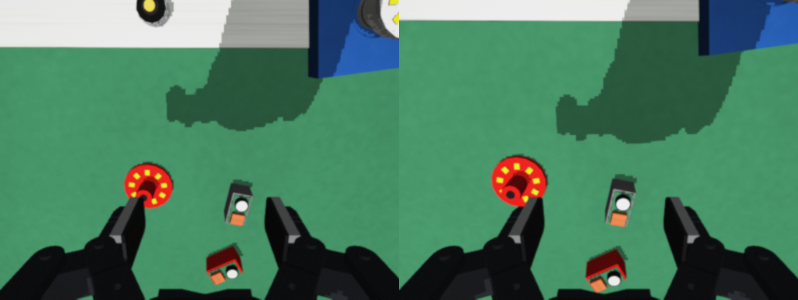

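Cap stands on the strip (g1 at (192,10)). The grey driver is at (305,262) in g1 and (283,262) in g2, with the red one beyond it. Zooming in for the driver's top corners.

```bash
python3 - <<'E'
from h import *
for n,(x0,y0) in [('g1',(280,225)),('g2',(255,220))]:
    d=load(n); save('z_'+n,cv2.resize(d['px'][y0:y0+75,x0:x0+50],(390,585),interpolation=cv2.INTER_CUBIC))
cv2.imwrite('pics/zz.png',np.hstack([cv2.imread(f'pics/z_{k}.png') for k in ('g1','g2')]))
E
```

View pics/zz.png

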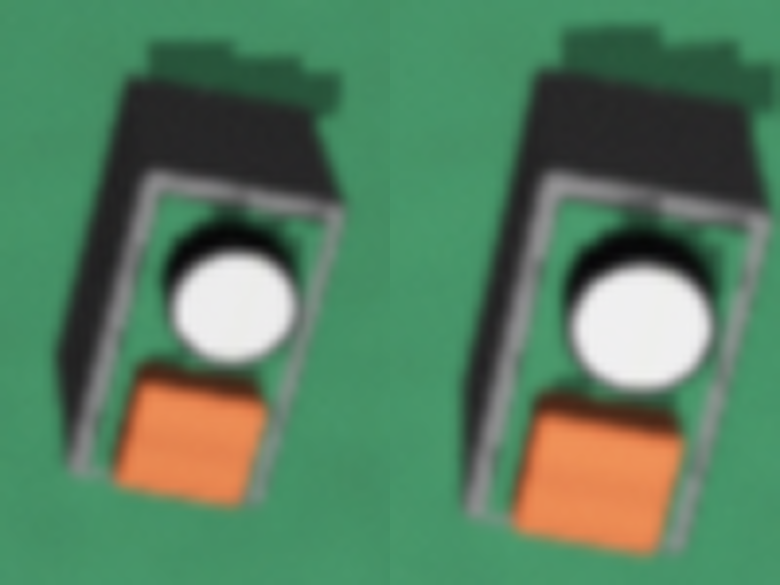

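```bash
python3 - <<'E'
from h import *
C={'g1':((280,225),[(150,172),(345,205),(70,475),(262,503)]),'g2':((255,220),[(158,172),(380,215),(76,517),(296,550)])}
R_={}
for n,(o,c) in C.items():
    d=load(n); uv=np.array(c)/7.8+np.array(o)-.5; P=plane(d,uv,24); R_[n]=(d,uv)
    lx=P[2]-P[0]+P[3]-P[1]; print(n,P[:,:2].round(1).tolist(),'c',P.mean(0).round(1),'ang',np.arctan2(lx[1],lx[0]),np.linalg.norm(lx)/2,np.linalg.norm(P[1]-P[0]))
print([tri([one(R_['g1'][0],R_['g1'][1][i]),one(R_['g2'][0],R_['g2'][1][i])])[0].round(1) for i in range(4)])
# cap check in g1
d=load('g1');p=d['px'].astype(int);b=contour((p[...,0]>130)&(p[...,2]<120)&(p[...,0]>p[...,1]),(192,7));e=cv2.fitEllipse(cv2.convexHull(b.astype(np.float32)));print('cap',plane(d,e[0],33))
E
```

```text
g1 [[649.1, 88.9], [652.9, 109.5], [686.1, 81.4], [689.6, 102.6]] c [669.4  95.6  24. ] ang -0.19224857296919115 37.4975569841532 20.98016632255444
g2 [[649.1, 88.6], [653.5, 109.2], [686.1, 81.2], [689.8, 102.5]] c [669.6  95.4  24. ] ang -0.1895563543648811 37.28845550778128 21.028408384130504
[array([647.6,  88.5,  26.9]), array([651.3, 108.7,  27.6]), array([684.2,  81.2,  26.7]), array([689.2, 102.4,  24.8])]
cap [[475.80158835  14.15757402  33.        ]]
```

```bash
python3 - <<'E'
from h import *
pick(669.5,95.5,23,np.pi/2-0.19,force=40,up=120,pre=50)
place(546.4,14.3,23.5,np.pi/2,high=120,fth=3)
manip.move_gripper(45); st()
manip.move_l([546.4,14.3,90],speed=150)
manip.goto([480,14,250],down(np.pi/2)); st()
manip.dwell(.2); grab('wrist','f1'); 
manip.goto([480,14,420],down(np.pi/2)); st()
manip.dwell(.2); grab('wrist','f2')
E
```

```text
down hit=False t 40.31 tcp [669.7  95.3  23.3] w 50.1 F [-0.1 -0.   0.1]
grip t 40.77 tcp [670.   95.6  23.7] w 21.3 F [-1.   1.2  5.3]
up t 41.41 tcp [668.9  95.7 118.8] w 21.2 F [-0.2 -0.5 -1.4]
pre t 42.99 tcp [547.   14.5  32.3] w 21.3 F [ 0.1 -0.1 -1.4]
put hit=True t 43.36 tcp [546.6  14.5  23.7] w 21.1 F [-2.7  1.   8.1]
 t 43.72 tcp [546.1  14.5  23.2] w 44.8 F [ 0.8 -0.4 -0.4]
 t 45.2 tcp [479.8  14.8 249.6] w 45.1 F [-0.6 -0.6  0.1]
 t 46.17 tcp [480.   14.  419.7] w 44.7 F [0.5 0.2 0. ]
```

View pics/f1.png

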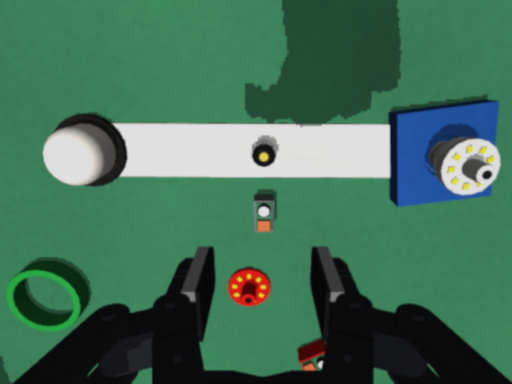

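View pics/f2.png

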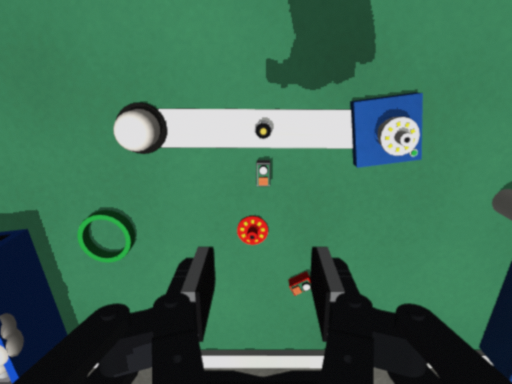

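All five parts stand in place in both pictures: dome (80,155), cap (263,155), driver (264,212), plate on housing (470,165). Now numeric checks.

```bash
python3 - <<'E'
from h import *
d=load('f1');p=d['px'].astype(int)
b=contour((p[...,0]>130)&(p[...,2]<120)&(p[...,0]>p[...,1]),(263,156));e=cv2.fitEllipse(cv2.convexHull(b.astype(np.float32)));print('cap brass',plane(d,e[0],30),len(b))
x0,y0=245,185; save('z_f1',cv2.resize(d['px'][y0:y0+55,x0:x0+40],(440,605),interpolation=cv2.INTER_CUBIC))
# strip edges f1
L=[]
for u in list(range(140,240,5))+list(range(290,380,5)):
    ys=np.where(p[100:200,u,0]>120)[0]+100; L.append((u,ys[0]-.5,ys[-1]+.5))
L=np.array(L);A=plane(d,L[:,[0,1]],3);B=plane(d,L[:,[0,2]],3)
for q in (A,B):
    f=np.polyfit(q[:,1],q[:,0],1); print('edge',np.polyval(f,14),f[0])
for n,pc,dc in [('e1',(235,170),(256,180)),('f1',(95,120),(80,155))]:
    d=load(n);s=d['px'].astype(int).sum(2);o=d['T'][:3,3]
    blk=contour(s<150,pc);sat=lowsat(d,70);dm=contour(sat&(d['px'].min(2)>60),dc)
    _,v=ray(d,dm);az=np.unwrap(np.arctan2(v[:,1],v[:,0]));m=(az.min()+az.max())/2
    el=np.arctan2(-v[:,2],np.hypot(v[:,0],v[:,1]));t=np.tan(el.min());rf=(o[2]-36-np.sqrt(22**2+900*t*t))/t;
    print(n,'dome far',o[:2]+rf*np.array([np.cos(m),np.sin(m)]))
    P=plane(d,blk,10); nearside=((P[:,:2]-[476,-175.7])@(o[:2]-[476,-175.7]))/np.linalg.norm(o[:2]-[476,-175.7])>8
    rr=np.hypot(*(P[:,:2]-[476,-175.7]).T); out=(rr>34)
    print('  pad@10',circ(P[out]),circ(P[out],40), out.sum())
E
```

```text
cap brass [[476.95851867  14.59865745  30.        ]] 24
edge 446.5570536258255 0.00514413069378673
edge 507.14018038242244 0.00280523774936075
e1 dome far [588.21889414 -59.80994502]
  pad@10 (array([ 473.23431071, -176.28367792,   38.20935573]), np.float64(0.9721655540643815)) (array([ 474.73556101, -175.83338652]), np.float64(2.032821411089038)) 176
f1 dome far [ 475.94181742 -176.32157856]
  pad@10 (array([ 474.97282993, -174.12879696,   38.86470569]), np.float64(1.0682136971382417)) (array([ 475.11337653, -175.24524369]), np.float64(1.5695726192732462)) 153
```

View pics/z_f1.png

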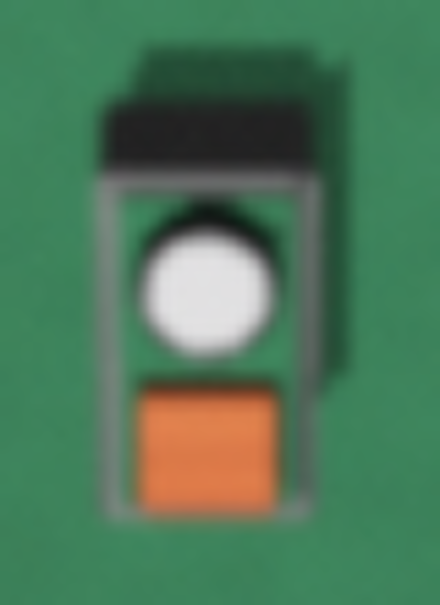

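```bash
python3 - <<'E'
from h import *
d=load('f1'); uv=np.array([(97,170),(322,170),(105,522),(312,522)])/11+np.array([245,185])-.5
P=plane(d,uv,24);c=P.mean(0);print(c,np.linalg.norm(P[2]-P[0]),np.linalg.norm(P[1]-P[0]), 'dist',c[:2]-[476.96,14.6],np.linalg.norm(c[:2]-[476.96,14.6]))
a=grab('top','topf');t=load('top0');s=grab('scene','scf');s0=load('scene0')
for n,A,B,(x0,y0,x1,y1) in [('bottle',a,t,(125,170,160,205)),('tape',a,t,(335,172,372,210)),('bottleS',s,s0,(380,270,420,340)),('tapeS',s,s0,(160,155,198,185))]:
    df=np.abs(A['px'][y0:y1,x0:x1].astype(int)-B['px'][y0:y1,x0:x1]).max(2);print(n,(df>40).sum(),df.mean())
save('scf2',s['px'])
E
```

```text
[546.1540539   14.92390473  24.        ] 38.57028769893156 22.37610045440798 dist [69.1940539   0.32390473] 69.19481201041845
bottle 0 4.933877551020408
tape 0 4.334281650071124
bottleS 4 2.5892857142857144
tapeS 0 2.3912280701754387
```

View pics/scf.png

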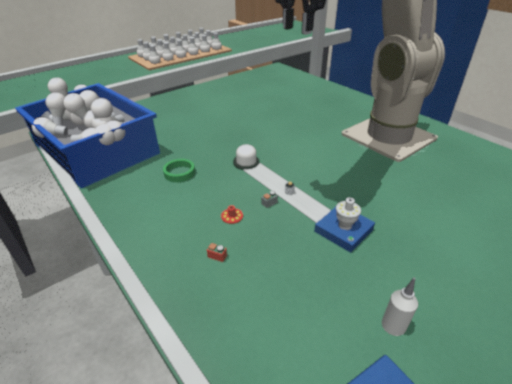

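The scene view shows everything upright, and the bottle (400,310) and tape (179,169) unchanged from the start. Handing in.

```bash
python3 - <<'E'
from h import *
st(); print(np.abs(monitor.get_dq()).max()); manip.hand_in()
E
```

```text
t 46.52 tcp [479.8  14.1 419.6] w 44.9 F [ 0.4  0.  -0.8]
0.005564563285982579
the job is handed in; nothing more can be done
```

All five parts are set out in the order asked, and I handed the job in at 46.5 s with the gripper well clear of everything. The last pictures show every part upright and let go.

| Check | What I measured |
|---|---|
| Housing in the recess | Touched down at the expected height (TCP 55.6 mm, expected 55.7) |
| LED plate on the housing | Centre within about 0.5 mm of the housing's measured centre; touched down at the expected height (TCP 93.6 mm, expected 93.7) |
| Dome on the pad | Centres within about 1 mm along the robot's x and 2 mm along y; the pad's centre itself is only known to about 2 mm |
| Cap on the strip | Within about 0.5 mm of the strip's centre line and midpoint |
| Driver behind the cap | 69.2 mm centre to centre (asked for 70), 0.3 mm to the side |
| Bottle and tape roll | The before and after pictures match, so neither moved |

**Checks that disagreed or failed:**
- The pad's near and far edges gave centres 4–5 mm apart along y. I settled it with the given 380 mm between recess and pad.
- Two-view heights for the cap's contact and the driver's top came out 1–4 mm higher than the text. I kept the text's heights, and both touched down as expected.
- One dome measurement, in the picture taken just after it was placed, failed because the dome's outline merged with the strip. I used the later picture instead.

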